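# Hang the lift-off guard door on the sample cabinet

### The job

Lift the blue-framed guard door out of its stand, hold it well open in front of the small white sample cabinet and lower both of its hinge knuckles together onto the two hinge pins until they are fully down; then swing the door shut against its stop and let go. The hinge bracket was clamped by eye and may sit anywhere along its slots, so feel for the pins and never press the door on the cabinet with more than about 25 N. Leave the beaker, the brass weight and the loose tin where they are.

Things in the scene. Friction and masses are not known exactly. Their poses are not given: they have to be found in the camera images.
- cabinet: White sample cabinet, fixed, sizes in mm: 120 deep (x) x 160 wide (y) x 140 high, front open, a tin fixed inside. Origin: centre of its underside on the bench. +x points into it (the open front is 60 before the origin, facing the robot), +y to its left seen from the robot, z up. A rubber door stop stands at the left of the front. Only the keeper rises above 141.
- keeper (a point): Underside of a small steel keeper plate, 24 wide (y) and 4 thick, at (-82, 46, 145.5) in the cabinet's frame, axes as the cabinet's. It overhangs the shut door's free top corner, 5 above it, so the door cannot be lowered on in the shut position, only when open.
- hinge_mark (a point): Reference point at the inner end of the hinge bracket's slots, level with the lower lug's top: (-82, -50, 28) in the cabinet's frame, axes as the cabinet's. The bracket carries both pins; its pin axis is clamped anywhere from 3 to 17 mm to the right of here (cabinet -y), exact in x and z, rigid; this offset is not measured. Brass pin: diameter 12, 16 long, upright, tip edge broken 0.5. Lug: 20 round, 8 thick.
- upper_mark (a point): The like reference point for the upper pin, 82 straight above hinge_mark: same pin, lug and bracket, hence the same offset to the right. The lugs are held from behind (cabinet +x) by a steel strip whose front is 17 behind the pin axis.
- door: Loose guard door, 0.2 to 0.42 kg: blue frame, clear window, 8 thick, 122 high. Origin: on its hinge axis, level with the panel's lower edge. x runs from the axis along the panel (panel x 14 to 128), y across its thickness, z up. Shut on the cabinet: door x along cabinet +y. It opens towards the robot: 90 degrees open is door x along cabinet -x. It turns easily on the pins, stays where left, sags under 3 degrees.
- tab (a point): Grip point in the orange lifting tab on the door's top edge, at (45, 0, 147) in the door's frame, axes as the door's. The tab is 40 long (door x), 12 thick (door y), and stands from z 122 to 167.
- knuckle (a point): Centre of the lower mouth of the lower knuckle, on the hinge axis at door (0, 0, 10), axes as the door's. Knuckle: steel tube 18 long, 24 outside, bore 14.2, open at both ends. Fully down, it is level with hinge_mark and on the pin's axis within 1.1 of play. The upper lug overhangs the lower knuckle's way, so bring the door in from the front, raised 20 to 50 above its seated height.
- upper_knuckle (a point): Centre of the lower mouth of the upper knuckle, 82 above the lower one (door (0, 0, 92)), same tube; fully down it is level with upper_mark. Both knuckles meet their pins at the same height.
- stand: Grey fixed stand in which the door starts upright: base 150 x 80 x 10, two rails 90 long up to 46 above the bench with a slot 11 wide along its x. Origin: centre of its underside. The door's hinge edge is at the stand's +x end, away from the robot. The door stands on the base (its lower edge 10 above the bench); lift it straight up by 45 or more to clear.
- beaker_mid (a point): Bystander: white beaker, 93 across, 115 high; half-way up.
- weight_mid (a point): Bystander: brass weight with a knob, 36 across, 40 high; half-way up.
- tin_mid (a point): Bystander: loose aluminium tin with lid, 64 across, 34 high; half-way up.

How it is judged (in metres and radians):
On the way:
1. the door hangs fully down on both pins while still open by more than 30 degrees (z of knuckle in the frame of hinge_mark between -0.003 and 0.003 m and x of knuckle in the frame of hinge_mark between -0.004 and 0.004 m and y of knuckle in the frame of hinge_mark between -0.019 and -0.001 m and angle between door's own z axis and vertical below 0.09 rad and angle between the x axis of door and the y axis of cabinet, either way round above 0.52 rad), for 0.2 s.
At the end, for the whole second after the job is handed in: The door hangs upright (within 5 degrees) on both pins, its lower knuckle within 3 mm of the lug's height, 4 mm of the mark along the cabinet's x and 1 to 19 mm to its right (cabinet -y); it is shut to within 6.9 degrees (0.12 rad), its slight sag included, at rest and released (z of knuckle in the frame of hinge_mark between -0.003 and 0.003 m and x of knuckle in the frame of hinge_mark between -0.004 and 0.004 m and y of knuckle in the frame of hinge_mark between -0.019 and -0.001 m and angle between door's own z axis and vertical below 0.09 rad and y of tab in the frame of hinge_mark above 0.01 m and angle between the x axis of door and the y axis of cabinet, either way round below 0.12 rad and linear speed of door below 0.02 m/s); the robot touches nothing.
It fails at once if the door is pressed on the cabinet or its hinge with more than 35 N (contact force between door and cabinet above 35 N).
It fails at once if a bystander is shifted by more than 15 mm (distance of any of beaker_mid, weight_mid, tin_mid from where it was at the start of the episode above 0.015 m).
It also fails if it takes over 61 s, if anything falls off the work surface, if the arm or the gripper's body presses on something with over 40 N, if the wrist force passes 120 N, or if a joint passes its speed limit or range.

### The arm

A 7-joint arm with a two-finger parallel gripper is mounted at the origin on a cart in front of the work surface, level with it; the furniture and walls round the work are solid. World frame = base frame: x ahead of the robot, y to its left, z up, the work surface at z = 0. Lengths are in mm, angles in degrees, forces in N, time in s.
With the tool pointing down it reaches from about 425 to 1025 mm from the base axis. Payload 9.4 kg.
Tool frame: the origin (TCP) lies midway between the tips of the shut fingers; the grasp point (between the pads) lies arm.pinch_z behind it (arm.pinch_z is the distance from the TCP to the grasp point, in mm); z points along the fingers, y is the direction in which the jaws open and shut (so a half turn about z gives the same grasp; the last joint's range is limited). The gripper opens to 93 mm and grips with 3 to 60 N. Pads are 15 mm wide; open, the fingers measure 128 mm over their backs; the gripper's body (75 mm by 188 mm) begins 65 mm behind the grasp point.
Start: joints at [58.745, 34.337, -0.143, 91.639, 0.103, 54.024, -4.572], TCP at [327.556, -646.785, 188.918] pointing down, gripper open.
Joint ranges: [-147.43, 147.43], [-19.82, 112.94], [-74.19, 73.91], [6.32, 146.72], [-59.91, 239.91], [6.04, 106.73], [-150.56, 150.56]. Speed limits (degrees/s): [127.2, 127.2, 172.46, 172.46, 180, 180, 180].

### API

Orientations are given as [roll, pitch, yaw] about the fixed x, y, z axes, in that order (R = Rz(yaw) Ry(pitch) Rx(roll)).
In Python, from station import arm gives the robot as it stands. Calls block until the motion is done:
- arm.movep(position, orientation): joint-space move of the TCP to a pose.
- arm.line_to(position, rot=None, speed=150, threshold=None): straight line of the TCP; rot=None keeps the orientation; speed is the mean speed in mm/s. With threshold (N) it stops when the force on the tool has changed by that much, and returns True; else False.
- arm.goto_joints(angles): joint-space move.
- arm.open_gripper() and arm.grasp(effort=None): open the fingers fully, or close them until they stop; effort is the grip in N (None keeps the last).
- arm.pause(seconds).
- arm.solve_ik(position, orientation): joint angles nearest the present ones, or None.
- arm.camera(name): name is "scene" or "side" or "wrist"; returns a dict with "img" (400x640x3 uint8, red, green, blue), "mtx" (3x3 intrinsics, pixels), "camera_from_world" (4x4, takes a point from world to camera coordinates); the wrist camera has in their place "mount" (4x4, takes a point from camera to tool coordinates, whose origin is the TCP and whose axes are the flange's). Camera axes: x right, y up, looking along -z (the intrinsics and any distortion apply to the point x, -y, -z); pixel columns grow to the right and rows downward; lengths in mm; the calibration is good to about 2 mm. A picture is of the moment at which its call begins: read the wrist's pose just before it. There is no depth.
A pose or a line that the arm cannot do raises arm.IKError and nothing moves.
- arm.close_job(): hands the job in, once; it reports no verdict.
Readings, each from a call of its own:
- arm.current_time(): time.
- arm.current_q(): joint angles.
- arm.current_joint_vel(): joint speeds.
- arm.current_joint_torque(): joint torques, N m.
- arm.current_tcp_pos(): TCP position.
- arm.current_tcp_rot(): TCP orientation.
- arm.current_ft_force(): force on the tool from outside, world axes, zero at the start.
- arm.current_ft_torque(): the same for the moment, N m.
- arm.current_grip_width(): finger opening in mm.
Only numpy, scipy, OpenCV 4.12 (cv2) and the standard library are available. Lean on these libraries where they do the work, as an engineer would, in place of code of your own. Each camera call takes 0.05 s, during which the arm holds its last target.

## Working session

There is one attempt and no reset: what is moved stays moved. The work goes in short steps, each a Python script; the robot and the scene stay as the last script left them, time stands still between calls to the robot, and variables do not carry over. Pictures are saved under pics/ and viewed, and the job is handed in when it is done.

```bash
ls; mkdir -p pics; python3 - <<'E'
from station import arm
import cv2,numpy as np
np.set_printoptions(precision=3,suppress=True)
print(arm.current_time(),arm.current_tcp_pos(),arm.current_tcp_rot(),arm.pinch_z)
for n in("scene","side","wrist"):
    c=arm.camera(n)
    cv2.imwrite(f"pics/{n}0.png",c["img"][:,:,::-1])
    print(n,[k for k in c]); print(c["mtx"]); print(c.get("camera_from_world",c.get("mount")))
    print({k:v for k,v in c.items() if k not in("img","mtx","camera_from_world","mount")})
print(arm.current_time())
E
```

```text
pics
0.0 [ 327.298 -646.332  188.083] [-179.914    0.008   26.861] 18.8
scene ['img', 'mtx', 'camera_from_world']
[[444.235   0.    320.158]
 [  0.    444.235 199.829]
 [  0.      0.      1.   ]]
[[   0.594   -0.805   -0.017 -346.513]
 [   0.518    0.366    0.773 -392.563]
 [  -0.615   -0.468    0.634 -795.457]
 [   0.       0.       0.       1.   ]]
{}
side ['img', 'mtx', 'camera_from_world']
[[483.636   0.    321.773]
 [  0.    483.636 201.573]
 [  0.      0.      1.   ]]
[[    0.189    -0.982    -0.009  -121.658]
 [    0.818     0.152     0.555  -548.782]
 [   -0.543    -0.112     0.832 -1098.111]
 [    0.        0.        0.        1.   ]]
{}
wrist ['img', 'mtx', 'mount']
[[322.597   0.    322.013]
 [  0.    322.597 198.252]
 [  0.      0.      1.   ]]
[[   0.       0.956    0.294   81.089]
 [   1.      -0.001    0.001    1.056]
 [   0.001    0.294   -0.956 -195.553]
 [   0.       0.       0.       1.   ]]
{}
0.15
```

View pics/scene0.png

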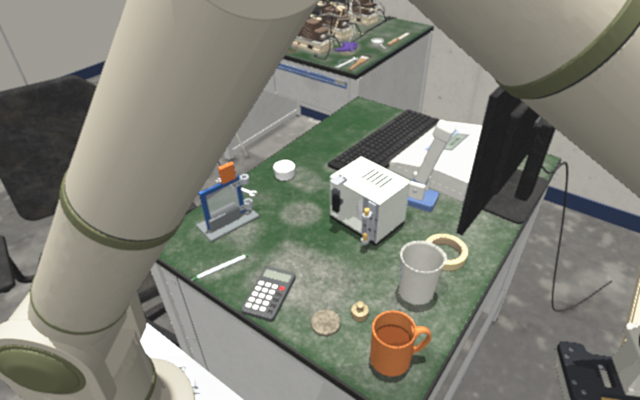

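View pics/side0.png

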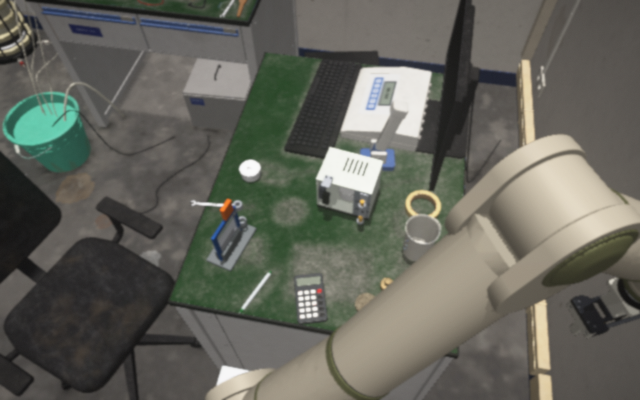

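View pics/wrist0.png

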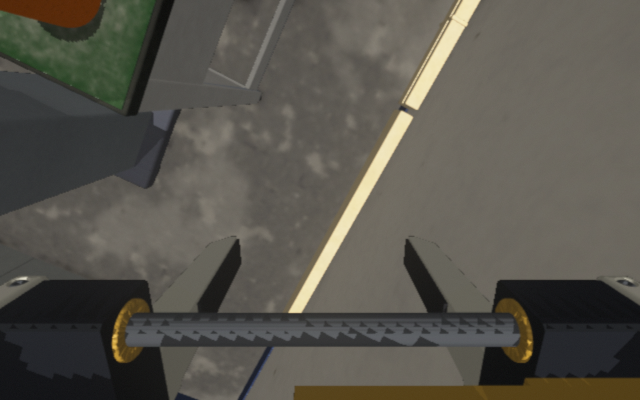

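```bash
python3 - <<'E'
import cv2
a=cv2.imread("pics/scene0.png"); 
cv2.imwrite("pics/z1.png",cv2.resize(a[140:260,180:300],(600,600),interpolation=cv2.INTER_CUBIC))
cv2.imwrite("pics/z2.png",cv2.resize(a[140:260,310:430],(600,600),interpolation=cv2.INTER_CUBIC))
a=cv2.imread("pics/side0.png"); 
cv2.imwrite("pics/z3.png",cv2.resize(a[140:280,190:390],(800,560),interpolation=cv2.INTER_CUBIC))
E
```

```text
(no output)
```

View pics/z1.png

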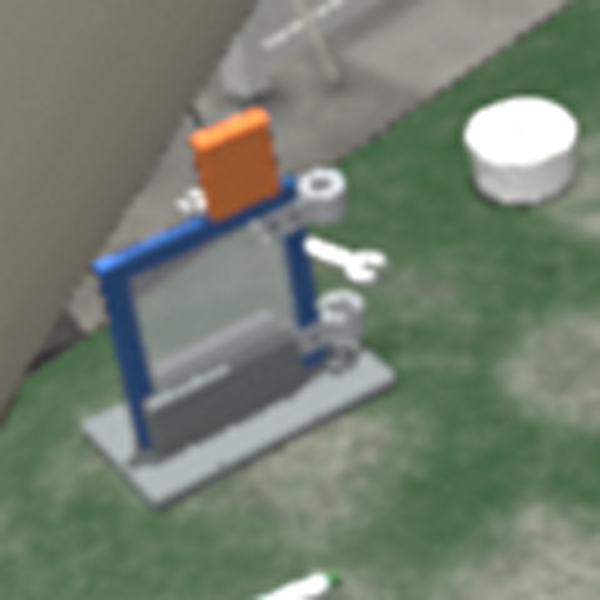

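View pics/z2.png

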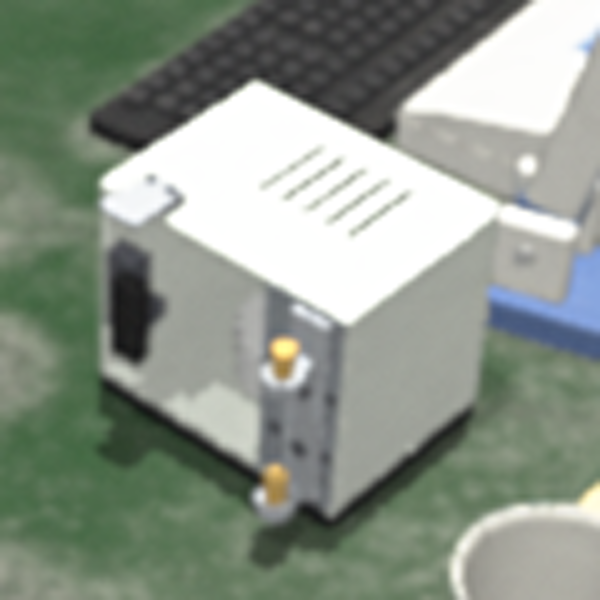

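View pics/z3.png

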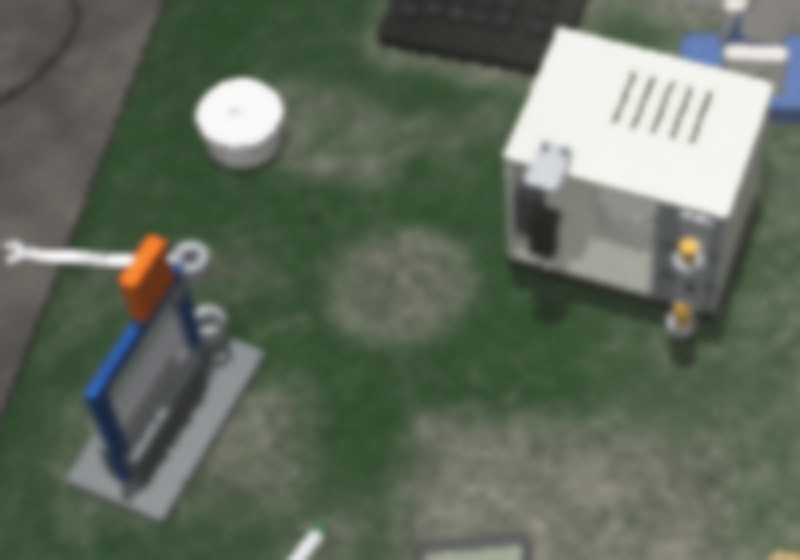

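```bash
cat > h.py <<'E'
import numpy as np
from station import arm
np.set_printoptions(precision=2,suppress=True)
from scipy.spatial.transform import Rotation as R
def ray(c,uv):
    K=c["mtx"]; d=np.array([(uv[0]-K[0,2])/K[0,0],-(uv[1]-K[1,2])/K[1,1],-1.])
    M=c["camera_from_world"]; Rt=M[:3,:3].T
    return -Rt@M[:3,3], Rt@d/np.linalg.norm(d)
def onz(c,uv,z):
    o,d=ray(c,uv); return o+d*(z-o[2])/d[2]
def tri(rs):
    A=np.zeros((3,3));b=np.zeros(3)
    for o,d in rs:
        P=np.eye(3)-np.outer(d,d);A+=P;b+=P@o
    p=np.linalg.solve(A,b)
    return p,max(np.linalg.norm((np.eye(3)-np.outer(d,d))@(p-o)) for o,d in rs)
def wristcam():
    p=np.array(arm.current_tcp_pos()); r=R.from_euler('xyz',arm.current_tcp_rot(),degrees=True).as_matrix()
    c=arm.camera("wrist"); T=np.eye(4);T[:3,:3]=r;T[:3,3]=p
    c["camera_from_world"]=np.linalg.inv(T@c["mount"]); return c
def proj(c,P):
    M=c["camera_from_world"];q=M[:3,:3]@np.asarray(P,float)+M[:3,3];K=c["mtx"]
    return np.array([K[0,0]*q[0]/-q[2]+K[0,2],K[1,1]*-q[1]/-q[2]+K[1,2]])
E
cat > a.py <<'E'
from h import *
s=arm.camera("scene");d=arm.camera("side")
f1=lambda x,y:(x/5+180-.4,y/5+140-.4); f2=lambda x,y:(x/5+310-.4,y/5+140-.4); f3=lambda x,y:(x/4+190-.4,y/4+140-.4)
print("cab FL,BL,BR,FR")
for a,b in(((100,185),(508,152)),((255,80),(560,28)),((498,208),(772,85)),((350,325),(725,212))):
    print(onz(s,f2(*a),140),onz(d,f3(*b),140),tri([ray(s,f2(*a)),ray(d,f3(*b))]))
print("stand L(-x+y), near(-x-y), far(+x-y)")
for a,b in(((85,425),(70,478)),((155,493),(162,518)),((395,375),(265,350))):
    print(onz(s,f1(*a),10),onz(d,f3(*b),10),tri([ray(s,f1(*a)),ray(d,f3(*b))]))
print("upper knuckle top centre, z should be 10+110")
print(tri([ray(s,f1(322,184)),ray(d,f3(190,257))]), onz(s,f1(322,184),120),onz(d,f3(190,257),120))
print("tab top mid", onz(s,f1(231,130),177))
print("pin tips up", onz(s,f2(285,345),126),onz(d,f3(688,243),126))
print("pin tips lo", onz(s,f2(275,468),44),onz(d,f3(682,310),44))
print("tin",onz(s,f1(521,130),34)); print("beaker",onz(s,(423,257),115)); print("weight",onz(s,(360,305),40))
E
python3 a.py
```

```text
cab FL,BL,BR,FR
[649.51  16.16 140.  ] [654.27  15.21 140.  ] (array([652.04,  15.97, 140.04]), np.float64(2.0127455769522564))
[773.74   3.24 140.  ] [770.58  -0.09 140.  ] (array([766.23,  -1.02, 145.56]), np.float64(0.24794675663618088))
[ 746.6  -155.22  140.  ] [ 746.16 -157.11  140.  ] (array([ 743.34, -156.91,  143.  ]), np.float64(0.3691893998838828))
[ 627.23 -141.58  140.  ] [ 631.52 -139.04  140.  ] (array([ 634.73, -138.49,  134.05]), np.float64(0.9120374111900356))
stand L(-x+y), near(-x-y), far(+x-y)
[415.88 283.06  10.  ] [415.88 281.33  10.  ] (array([414.44, 280.38,  12.7 ]), np.float64(0.2218628482528015))
[401.87 214.05  10.  ] [398.24 209.27  10.  ] (array([395.78, 206.61,  18.15]), np.float64(1.0238308690852909))
[541.04 175.77  10.  ] [541.05 174.88  10.  ] (array([540.08, 174.51,  11.45]), np.float64(0.1588911079159051))
upper knuckle top centre, z should be 10+110
(array([542.54, 213.54, 120.89]), np.float64(0.8695078575898251)) [544.4  214.53 120.  ] [542.14 214.04 120.  ]
tab top mid [498.91 222.59 177.  ]
pin tips up [ 612.16 -116.53  126.  ] [ 611.38 -117.55  126.  ]
pin tips lo [ 614.11 -114.28   44.  ] [ 608.99 -118.49   44.  ]
tin [732.48 245.35  34.  ]
beaker [ 558.61 -288.91  115.  ]
weight [ 427.73 -219.67   40.  ]
```

```bash
cat > b.py <<'E'
from h import *
import cv2
for p,y in(([520,-117,230],-8),([480,228,300],-14),([500,225,158],-14),([560,-105,200],-8),([620,-70,165],-98),([560,-105,200],-50)):
    print(p,y,arm.solve_ik(p,[180,0,y]))
arm.movep([520,-110,225],[180,0,-8])
c=wristcam(); cv2.imwrite("pics/w1.png",c["img"][:,:,::-1])
print(arm.current_time(),arm.current_tcp_pos(),arm.current_tcp_rot(),arm.current_q())
import pickle;pickle.dump(c,open("w1.pkl","wb"))
E
python3 b.py
```

```text
[520, -117, 230] -8 [  3.37  18.34   4.22 114.3   -1.8   47.42 -89.4 ]
[480, 228, 300] -14 [ -11.24   15.85  -25.91  107.84    8.08   58.09 -144.59]
[500, 225, 158] -14 [ -28.36   24.57   -2.49  116.62    1.65   38.84 -135.9 ]
[560, -105, 200] -8 [  0.97  22.95   5.45 111.91  -2.99  45.27 -89.91]
[620, -70, 165] -98 [ -35.47   43.94   63.82  109.02  -46.99   58.39 -138.47]
[560, -105, 200] -50 [  -7.83   23.6    17.8   112.45   -9.9    45.39 -124.44]
2.3583 [ 520.05 -110.91  224.96] [179.99  -0.    -8.07] [  2.75  18.58   4.16 114.8   -1.8   46.68 -90.13]
```

View pics/w1.png

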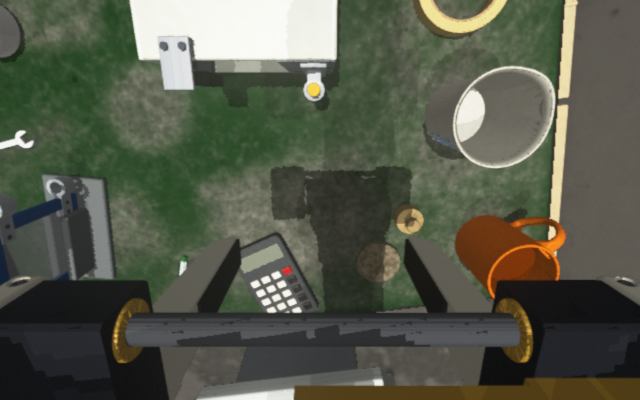

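```bash
cat > c.py <<'E'
from h import *
import cv2,pickle
c=pickle.load(open("w1.pkl","rb"))
im=c["img"]
hsv=cv2.cvtColor(im,cv2.COLOR_RGB2HSV)
m=cv2.inRange(hsv,(15,120,120),(35,255,255)); m[:,:290]=0;m[:,340:]=0;m[130:]=0
print(cv2.moments(m,True)["m00"]); ys,xs=np.nonzero(m);print(xs.min(),xs.max(),ys.min(),ys.max(),xs.mean(),ys.mean())
print("pin",onz(c,(xs.mean(),ys.mean()),126))
print("cab front edge",onz(c,(145,59),140),onz(c,(337,59),140))
print("knuckle",onz(c,(57,187),120))
a=cv2.resize(im[40:120,130:345],(860,320)[0:2],interpolation=cv2.INTER_CUBIC)[:, :800]
b=cv2.resize(im[160:290,0:120],(480,520),interpolation=cv2.INTER_CUBIC)
cv2.imwrite("pics/w1a.png",a[:,:,::-1]);cv2.imwrite("pics/w1b.png",b[:,:,::-1])
E
python3 c.py
```

```text
133.0
307 319 83 96 313.3609022556391 89.37593984962406
pin [ 609.7  -117.36  126.  ]
cab front edge [651.07  12.85 140.  ] [ 629.5  -139.89  140.  ]
knuckle [556.14 140.94 120.  ]
```

View pics/w1a.png

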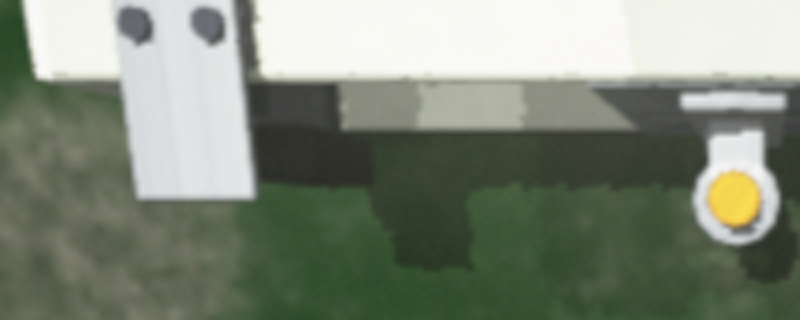

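View pics/w1b.png

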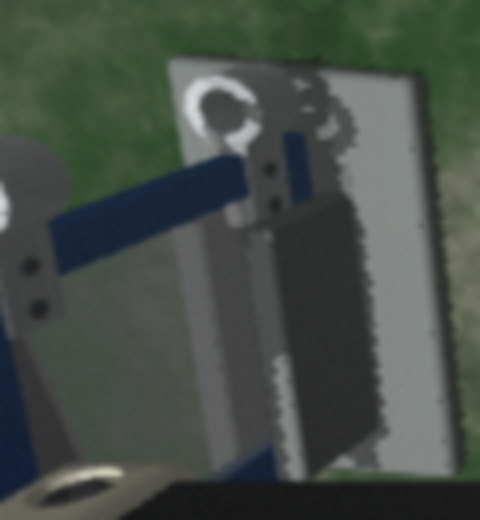

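```bash
cat > d.py <<'E'
from h import *
import cv2,pickle
arm.movep([499.5,224.3,230],[180,0,-14])
c=wristcam(); cv2.imwrite("pics/w2.png",c["img"][:,:,::-1])
print(arm.current_time(),arm.current_tcp_pos(),arm.current_tcp_rot(),arm.current_q())
pickle.dump(c,open("w2.pkl","wb"))
E
python3 d.py
```

```text
3.675 [500.12 222.6  230.  ] [179.97  -0.02 -14.13] [ -30.81   19.38    1.14  112.46   -0.46   48.17 -133.56]
```

View pics/w2.png

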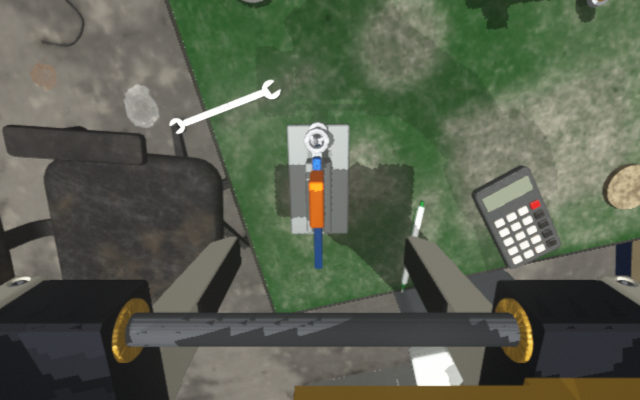

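```bash
cat > e.py <<'E'
from h import *
import cv2,pickle
c=pickle.load(open("w2.pkl","rb")); im=c["img"]
print(arm.current_tcp_pos())
hsv=cv2.cvtColor(im,cv2.COLOR_RGB2HSV)
m=cv2.inRange(hsv,(3,130,90),(22,255,255)); m[:,:300]=0;m[:,340:]=0;m[:160]=0;m[260:]=0
ys,xs=np.nonzero(m);print(xs.min(),xs.max(),ys.min(),ys.max(),xs.mean())
for r in range(168,230,6): print(r,xs[ys==r].min() if (ys==r).any() else None,xs[ys==r].max() if (ys==r).any() else None)
b=cv2.resize(im[110:280,270:370],(470,800),interpolation=cv2.INTER_CUBIC)[:600]
cv2.imwrite("pics/w2a.png",b[:,:,::-1])
E
python3 e.py
```

```text
[500.12 222.6  230.  ]
308 323 171 227 316.1354679802956
168 None None
174 311 322
180 310 322
186 309 323
192 309 323
198 309 323
204 309 323
210 309 323
216 310 323
222 310 323
228 None None
```

View pics/w2a.png

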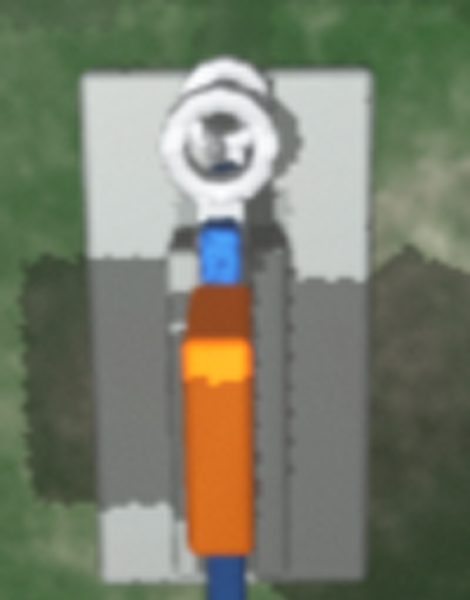

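```bash
cat > f.py <<'E'
from h import *
import pickle
c=pickle.load(open("w2.pkl","rb"))
a=onz(c,(316,181.8),177);b=onz(c,(316.2,228),177);k=onz(c,(316.2,140.5),120)
print(a,b,(a+b)/2,np.linalg.norm(a-b),k,np.degrees(np.arctan2(*(a-b)[1::-1])),np.degrees(np.arctan2(*(k-(a+b)/2)[1::-1])),np.linalg.norm((k-(a+b)/2)[:2]))
E
python3 f.py
```

```text
[519.35 221.27 177.  ] [481.05 230.94 177.  ] [500.2  226.11 177.  ] 39.4973086141287 [544.28 215.74 120.  ] -14.159885401395766 -13.227638296597435 45.27753014960654
```

```bash
cat > g.py <<'E'
from h import *
arm.line_to([500.2,226,200],rot=[180,0,-14],speed=100)
print(arm.current_tcp_pos(),arm.current_tcp_rot())
arm.line_to([500.2,226,141],speed=120)
print(arm.current_tcp_pos(),arm.current_tcp_rot(),arm.current_ft_force())
arm.grasp(effort=30)
print(arm.current_tcp_pos(),arm.current_grip_width(),arm.current_ft_force(),arm.current_ft_torque(),arm.current_time())
E
python3 g.py
```

```text
[500.33 225.39 199.87] [179.97   0.03 -14.05]
[500.59 226.14 141.53] [-179.98   -0.03  -14.01] [ 0.78 -0.6  -0.47]
[500.21 226.04 141.01] 11.581261997709115 [ 0.59 -0.42 -0.57] [ 0.1  -0.07 -0.  ] 6.0
```

```bash
cat > i.py <<'E'
from h import *
import cv2,pickle
arm.grasp(effort=55)
arm.line_to([500.2,226,206],speed=120)
print(arm.current_ft_force(),arm.current_ft_torque())
arm.line_to([525,-105,206],rot=[180,0,-8],speed=200)
print(arm.current_tcp_pos(),arm.current_tcp_rot(),arm.current_q())
arm.line_to([546,-108,184],speed=80)
c=wristcam(); cv2.imwrite("pics/w3.png",c["img"][:,:,::-1])
print(arm.current_time(),arm.current_tcp_pos(),arm.current_tcp_rot(),arm.current_ft_force(),arm.current_ft_torque())
pickle.dump(c,open("w3.pkl","wb"))
for n in("scene","side"):
    d=arm.camera(n); cv2.imwrite(f"pics/{n}3.png",cv2.resize(d["img"][110:270,290:450] if n=="scene" else d["img"][110:260,280:430],(600,600),interpolation=cv2.INTER_CUBIC)[:,:,::-1])
E
python3 i.py
```

```text
[-0.92  0.2  -3.98] [ 0.05 -0.01  0.04]
[ 524.97 -104.03  205.95] [-179.98    0.01   -7.93] [  2.82  20.14   3.11 115.59  -1.56  44.32 -91.07]
9.3 [ 545.77 -107.99  183.68] [180.     0.05  -8.  ] [-0.1  -1.26 -3.54] [ 0.05 -0.06  0.  ]
```

View pics/w3.png

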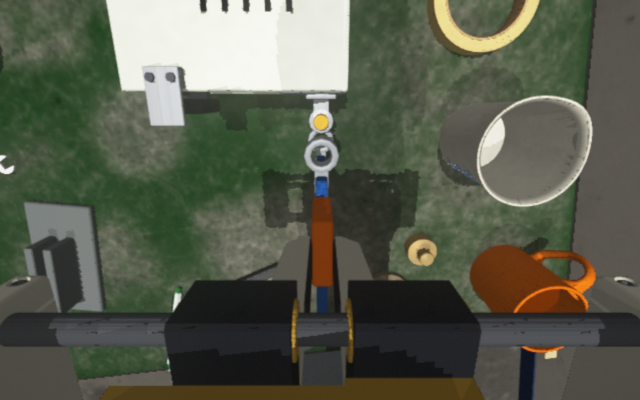

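View pics/scene3.png

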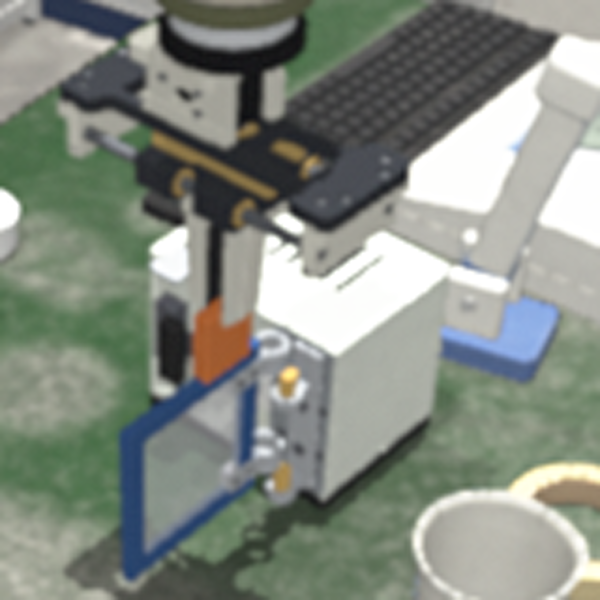

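View pics/side3.png

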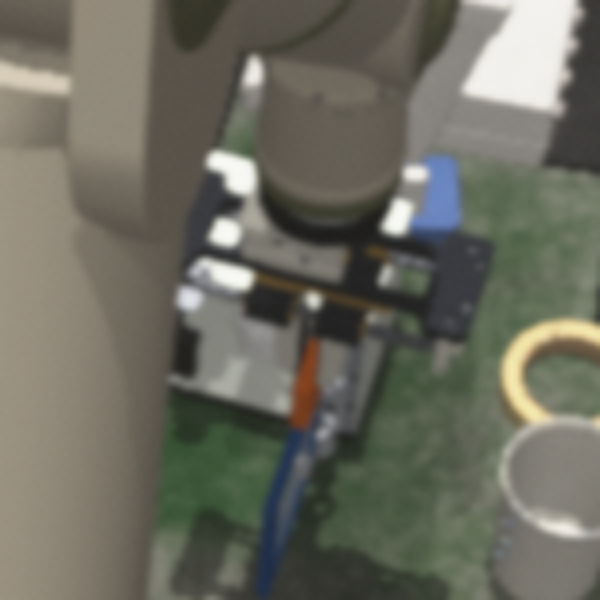

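```bash
cat > j.py <<'E'
import sys
from h import *
import cv2,pickle
def meas(c,tcpz,name=None):
    im=c["img"]; hsv=cv2.cvtColor(im,cv2.COLOR_RGB2HSV)
    m=cv2.inRange(hsv,(15,120,120),(35,255,255)); m[:,:290]=0;m[:,350:]=0;m[170:]=0;m[:90]=0
    ys,xs=np.nonzero(m); print("pinpx",xs.min(),xs.max(),ys.min(),ys.max(),xs.mean(),ys.mean())
    p=onz(c,((xs.min()+xs.max())/2,(ys.min()+ys.max())/2),126); print("pin",p)
    if name:
        b=cv2.resize(im[100:180,285:365],(640,640),interpolation=cv2.INTER_CUBIC)[:600]
        cv2.imwrite(name,b[:,:,::-1])
    return p
if __name__=="__main__":
    c=pickle.load(open("w3.pkl","rb")); meas(c,183.7,"pics/w3a.png")
E
python3 j.py
```

```text
pinpx 314 327 114 129 320.64161849710985 121.72832369942196
pin [ 610.35 -117.27  126.  ]
```

View pics/w3a.png

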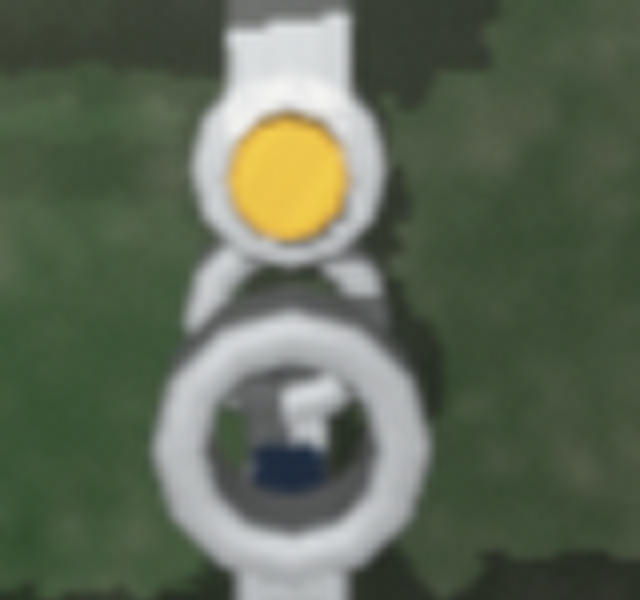

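```bash
cat > k.py <<'E'
from h import *
import pickle
c=pickle.load(open("w3.pkl","rb"))
p=onz(c,(320.8,121.8),126);k=onz(c,(321.06,155.3),162.7)
t=np.array([545.77,-107.99,0]); print(p,k,"k-tcp",k-t,"move",p-k, "target tcp",(t+p-k)[:2])
th=np.radians(-8);Rm=np.array([[np.cos(th),np.sin(th)],[-np.sin(th),np.cos(th)]])
print("k in tool-aligned",Rm@(k-t)[:2]); print("move cabframe",Rm@(p-k)[:2])
E
python3 k.py
```

```text
[ 610.1  -117.47  126.  ] [ 590.75 -115.07  162.7 ] k-tcp [ 44.98  -7.08 162.7 ] move [ 19.35  -2.39 -36.7 ] target tcp [ 565.12 -110.38]
k in tool-aligned [45.52 -0.76]
move cabframe [19.5   0.32]
```

```bash
cat > l.py <<'E'
from h import *
import cv2,pickle
arm.line_to([565.4,-110.6,174],rot=[180,0,-8],speed=40,threshold=6)
c=wristcam(); pickle.dump(c,open("w4.pkl","wb"))
print(arm.current_time(),arm.current_tcp_pos(),arm.current_tcp_rot(),arm.current_ft_force())
b=cv2.resize(c["img"][80:160,285:365],(640,640),interpolation=cv2.INTER_CUBIC)[:600]
cv2.imwrite("pics/w4a.png",b[:,:,::-1])
for n in("scene",):
    d=arm.camera(n); cv2.imwrite(f"pics/{n}4.png",cv2.resize(d["img"][190:250,335:395],(600,600),interpolation=cv2.INTER_CUBIC)[:,:,::-1])
E
python3 l.py
```

```text
10.15 [ 565.17 -110.61  173.93] [180.     0.02  -8.  ] [ 0.21  0.27 -3.74]
```

View pics/w4a.png

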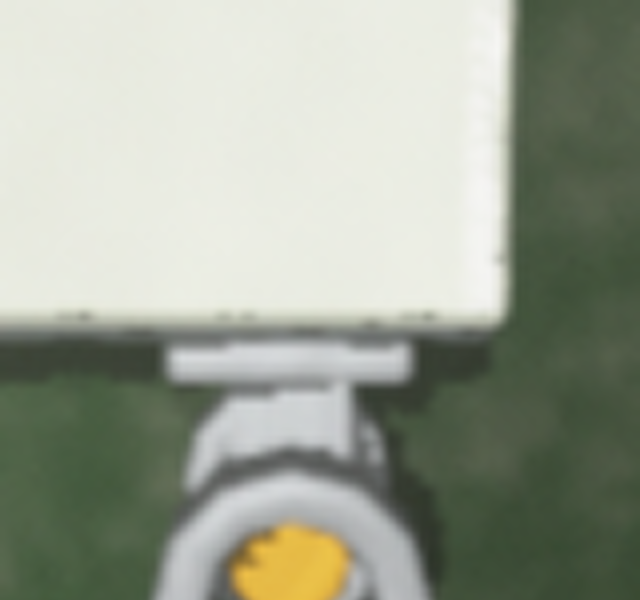

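View pics/scene4.png

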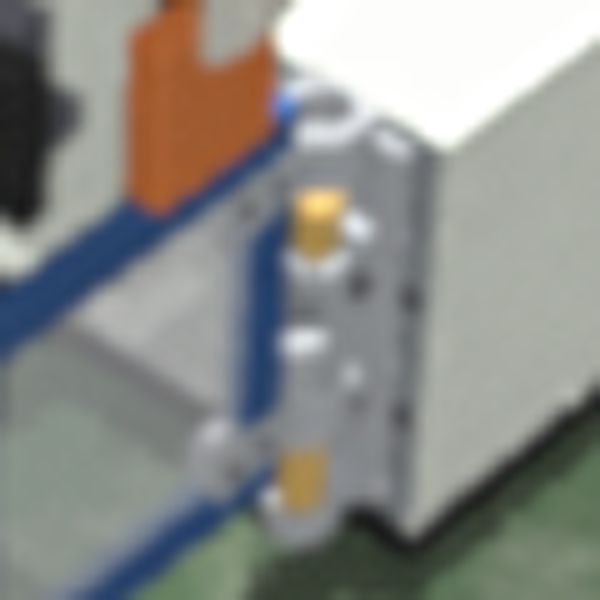

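```bash
cat > m.py <<'E'
from h import *
import cv2,pickle
c=pickle.load(open("w4.pkl","rb"))
b=cv2.resize(c["img"][125:185,290:350],(600,600),interpolation=cv2.INTER_CUBIC)
cv2.imwrite("pics/w4b.png",b[:,:,::-1])
E
python3 m.py
```

```text
(no output)
```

View pics/w4b.png

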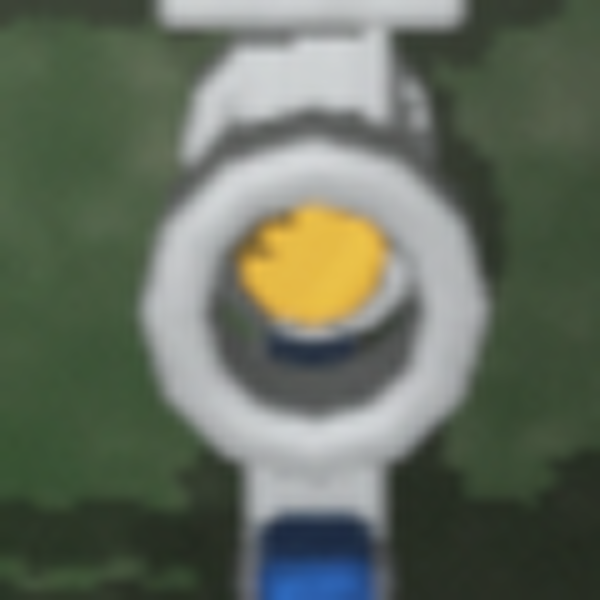

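```bash
cat > k2.py <<'E'
from h import *
import pickle
c=pickle.load(open("w4.pkl","rb"))
p=onz(c,(320.95,149.1),126);k=onz(c,(321.1,155.5),152.9)
t=np.array([565.17,-110.61,0]); print(p,k,"k-tcp",k-t,"move",p-k, "target tcp",(t+p-k)[:2])
E
python3 k2.py
```

```text
[ 610.28 -117.6   126.  ] [ 609.97 -117.77  152.9 ] k-tcp [ 44.8   -7.16 152.9 ] move [  0.31   0.17 -26.9 ] target tcp [ 565.48 -110.44]
```

```bash
cat > n.py <<'E'
from h import *
arm.line_to([565.6,-110.45,170],speed=15)
print(arm.current_tcp_pos(),arm.current_ft_force())
h=arm.line_to([565.6,-110.45,157],speed=10,threshold=5)
print(h,arm.current_time(),arm.current_tcp_pos(),arm.current_ft_force(),arm.current_ft_torque())
E
python3 n.py
```

```text
[ 565.51 -110.46  169.9 ] [ 0.41  0.5  -3.87]
False 12.0667 [ 565.61 -110.49  157.06] [ 0.07  0.89 -3.47] [ 0.04 -0.02 -0.02]
```

```bash
cat > o.py <<'E'
from h import *
import cv2,pickle
h=arm.line_to([565.6,-110.45,145],speed=10,threshold=5)
print(h,arm.current_time(),arm.current_tcp_pos(),arm.current_ft_force(),arm.current_ft_torque())
d=arm.camera("scene"); cv2.imwrite("pics/scene5.png",cv2.resize(d["img"][190:250,335:395],(600,600),interpolation=cv2.INTER_CUBIC)[:,:,::-1])
c=wristcam(); cv2.imwrite("pics/w5.png",cv2.resize(c["img"][120:190,285:355],(600,600),interpolation=cv2.INTER_CUBIC)[:,:,::-1])
E
python3 o.py
```

```text
True 12.9 [ 565.36 -110.38  148.49] [-1.08 -0.3   6.21] [ 0.05  0.17 -0.01]
```

View pics/scene5.png

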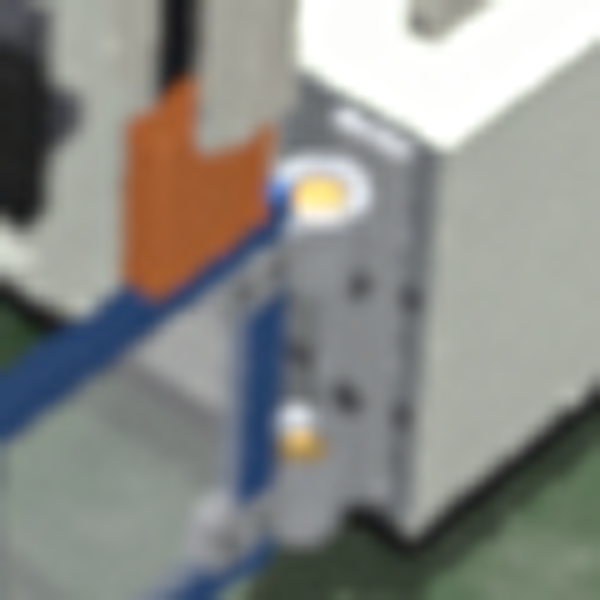

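View pics/w5.png

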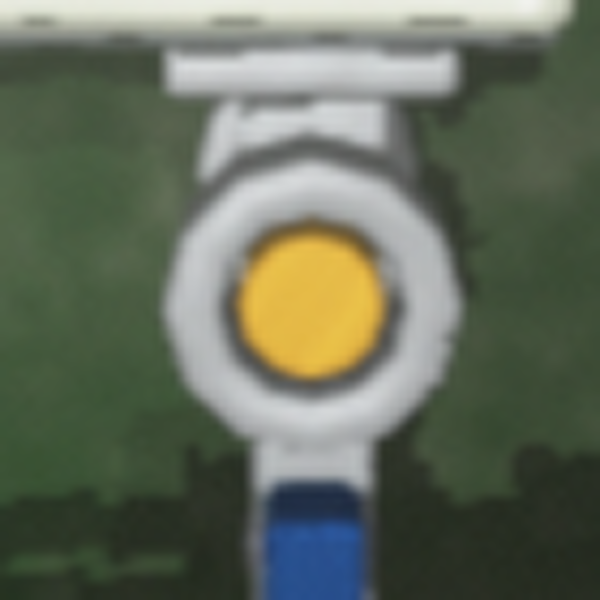

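```bash
cat > p.py <<'E'
from h import *
import cv2
pin=np.array([610.3,-117.5])
def pose(phi,L=50,gap=0,w=7.5):
    a=np.radians(phi);n=np.array([np.sin(a),-np.cos(a)])
    return pin+L*np.array([np.cos(a),np.sin(a)])-n*(6+w+gap), [180,0,phi-90]
arm.open_gripper()
print(arm.current_grip_width(),arm.current_ft_force(),arm.current_time())
arm.line_to([565.4,-110.45,215],speed=120)
arm.grasp(effort=20)
x,r=pose(172,gap=15)
arm.movep([*x,212],r)
d=arm.camera("scene"); cv2.imwrite("pics/scene6.png",cv2.resize(d["img"][140:290,290:440],(600,600),interpolation=cv2.INTER_CUBIC)[:,:,::-1])
print(arm.current_time(),arm.current_tcp_pos(),arm.current_tcp_rot(),arm.current_q(),arm.current_grip_width(),x)
for ph in(172,150,120,100,82):
    y,r=pose(ph);print(ph,y,arm.solve_ik([*y,152],r))
E
python3 p.py
```

```text
93.05538266585282 [0.01 0.1  0.26] 14.3417
17.8167 [ 556.86 -138.68  211.99] [-180.      0.     81.94] [ 22.57  23.54 -19.74 109.51  10.35  48.66 -10.58] 0.8089712151176139 [ 556.82 -138.76]
172 [ 558.91 -123.91] [ 19.98  27.51 -18.62 113.2   12.92  41.26 -14.44]
150 [ 560.25 -104.19] [ 14.43  26.87 -13.52 113.76   9.39  40.39 -34.85]
120 [573.61 -80.95] [  6.76  27.04  -6.15 112.91   4.32  40.26 -62.02]
100 [588.32 -70.6 ] [  1.95  27.75  -0.85 111.47   0.6   40.78 -79.26]
82 [603.89 -66.11] [ -1.69  28.72   3.75 109.76  -2.72  41.6  -94.36]
```

View pics/scene6.png

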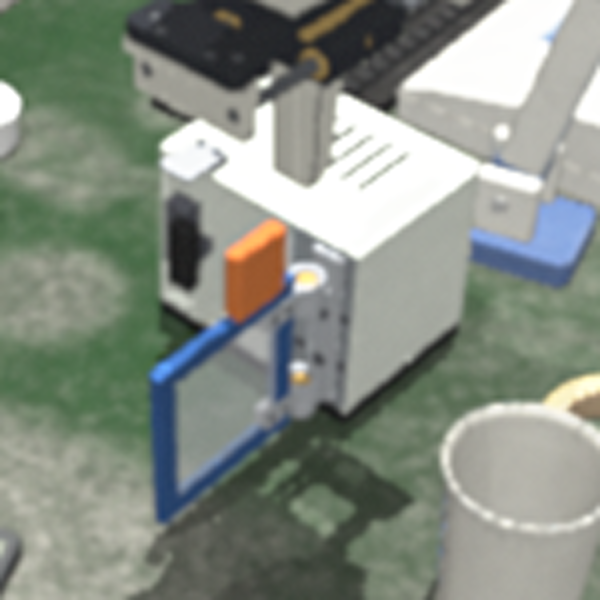

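```bash
cat > q.py <<'E'
from h import *
import cv2
exec(open("p.py").read().split("arm.open_gripper()")[0].split("import cv2")[1])
x,r=pose(172,gap=15)
print(arm.line_to([*x,154],rot=r,speed=100,threshold=8))
f0=np.array(arm.current_ft_force())
for ph in (172,162,152,142,132,122,112,102,95):
    x,r=pose(ph); h=arm.line_to([*x,154],rot=r,speed=45,threshold=8)
    f=np.array(arm.current_ft_force())-f0
    print(ph,h,f,arm.current_time())
    if h: break
d=arm.camera("scene"); cv2.imwrite("pics/scene7.png",cv2.resize(d["img"][140:290,290:440],(600,600),interpolation=cv2.INTER_CUBIC)[:,:,::-1])
E
python3 q.py
```

```text
False
172 False [0.58 0.31 0.12] 19.0333
162 False [ 1.14 -0.43  2.34] 19.3833
152 False [-0.43  0.14  5.08] 19.7333
142 False [-2.05  0.85  6.49] 20.0833
132 False [-2.43  1.85  8.38] 20.4333
122 False [-0.45  2.02  7.4 ] 20.7833
112 False [-0.76  3.17  8.55] 21.1333
102 False [-0.49  3.26  8.28] 21.4833
95 False [-0.23  3.93  7.88] 21.775
```

View pics/scene7.png

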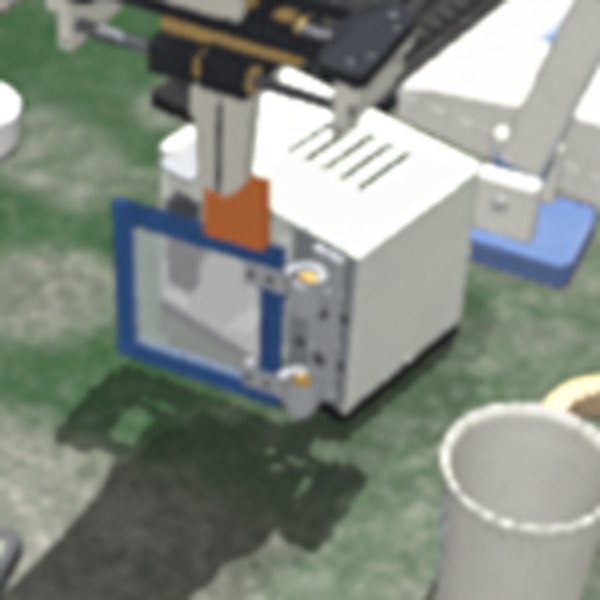

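```bash
cat > s.py <<'E'
from h import *
import cv2
exec(open("p.py").read().split("arm.open_gripper()")[0].split("import cv2")[1])
print(arm.current_ft_force())
for ph in (91,88,86,84,82,80,78):
    x,r=pose(ph); h=arm.line_to([*x,155],rot=r,speed=15,threshold=5)
    f=np.array(arm.current_ft_force())
    print(ph,h,f,arm.current_tcp_pos(),arm.current_time())
    if h or f[:2]@np.array([-.99,.14])>8: break
d=arm.camera("scene"); cv2.imwrite("pics/scene8.png",cv2.resize(d["img"][140:290,290:440],(600,600),interpolation=cv2.INTER_CUBIC)[:,:,::-1])
E
python3 s.py
```

```text
[-0.43  3.8   8.03]
91 True [-0.23 -0.21  3.34] [595.01 -67.67 154.75] 22.0917
```

View pics/scene8.png

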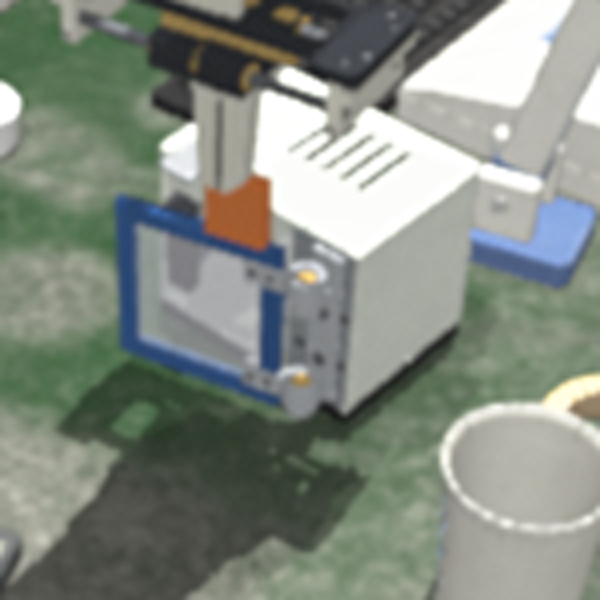

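```bash
sed -i 's/(91,88/(90,88/; s/155\]/154.8]/; s/scene8/scene9/' s.py; python3 s.py
```

```text
[-0.21  0.2   3.  ]
90 False [-0.29  1.41  3.74] [596.71 -67.45 154.78] 22.425
88 False [-1.41  1.53  4.36] [598.53 -66.95 154.81] 22.6917
86 False [-0.85  1.97  4.46] [600.37 -66.61 154.82] 22.9583
84 False [-1.04  1.27  5.18] [602.16 -66.28 154.83] 23.225
82 False [-0.59  2.55  5.22] [603.91 -66.03 154.82] 23.4917
80 False [-0.36  1.88  4.59] [605.74 -65.87 154.82] 23.7583
78 False [-0.82  1.61  4.69] [607.51 -65.74 154.85] 24.025
```

View pics/scene9.png

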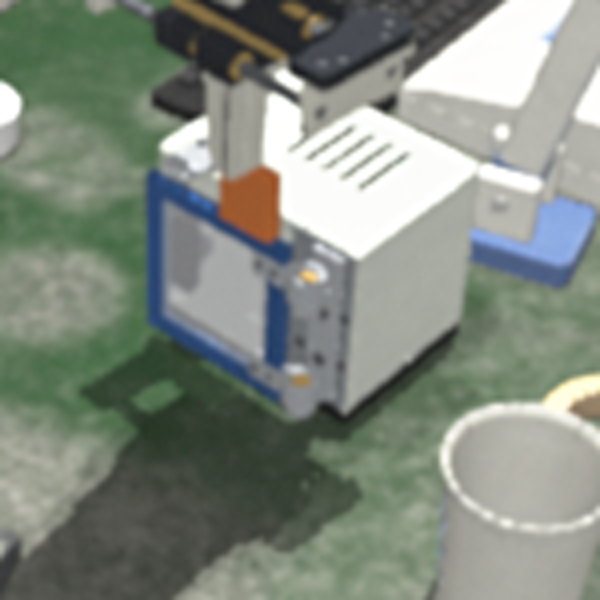

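```bash
cat > t.py <<'E'
from h import *
import cv2
n=np.array([.990,-.139])
p=np.array(arm.current_tcp_pos()); f0=np.array(arm.current_ft_force())
for i in range(9):
    p[:2]+=1.5*n; h=arm.line_to(list(p),rot=[180,0,-8],speed=12,threshold=5)
    f=np.array(arm.current_ft_force()); print(h,f,arm.current_tcp_pos(),arm.current_time())
    if (f-f0)[:2]@n<-5: break
d=arm.camera("scene"); cv2.imwrite("pics/scene10.png",cv2.resize(d["img"][140:290,290:440],(600,600),interpolation=cv2.INTER_CUBIC)[:,:,::-1])
c=wristcam(); cv2.imwrite("pics/w10.png",c["img"][:,:,::-1])
E
python3 t.py
```

```text
False [-3.29  1.31  7.1 ] [608.03 -66.2  154.77] 24.35
False [-5.2   0.87  9.06] [608.82 -66.39 154.77] 24.625
```

View pics/scene10.png

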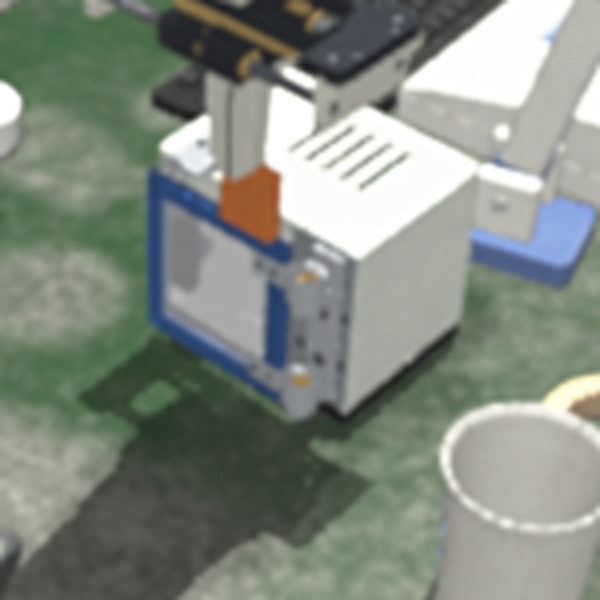

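View pics/w10.png

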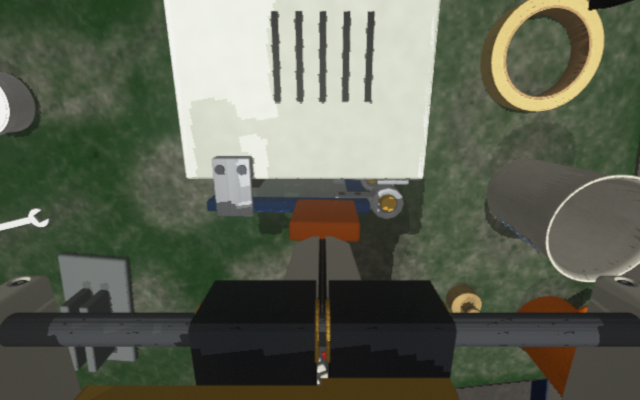

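```bash
cat > u.py <<'E'
from h import *
import cv2,pickle
n=np.array([.990,-.139]); p=np.array(arm.current_tcp_pos())
p[:2]-=45*n; arm.line_to(list(p),speed=60)
p[2]=225; arm.line_to(list(p),speed=150)
arm.pause(.3)
c=wristcam(); pickle.dump(c,open("w11.pkl","wb")); cv2.imwrite("pics/w11.png",c["img"][:,:,::-1])
d=arm.camera("scene"); cv2.imwrite("pics/scene11.png",cv2.resize(d["img"][140:290,290:440],(600,600),interpolation=cv2.INTER_CUBIC)[:,:,::-1])
print(arm.current_time(),arm.current_ft_force(),arm.current_tcp_pos())
E
python3 u.py
```

```text
26.6667 [-0.31  0.45  0.18] [564.08 -60.15 224.55]
```

View pics/w11.png

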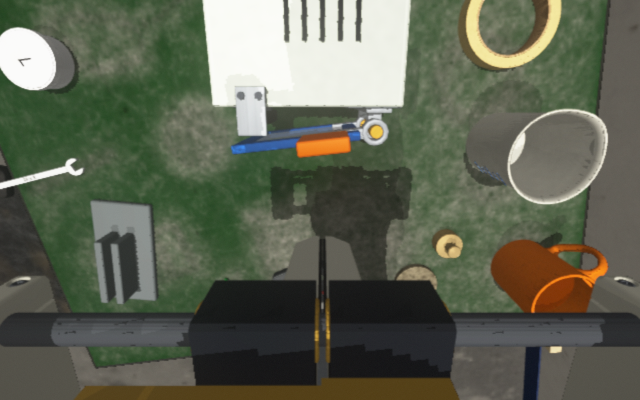

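View pics/scene11.png

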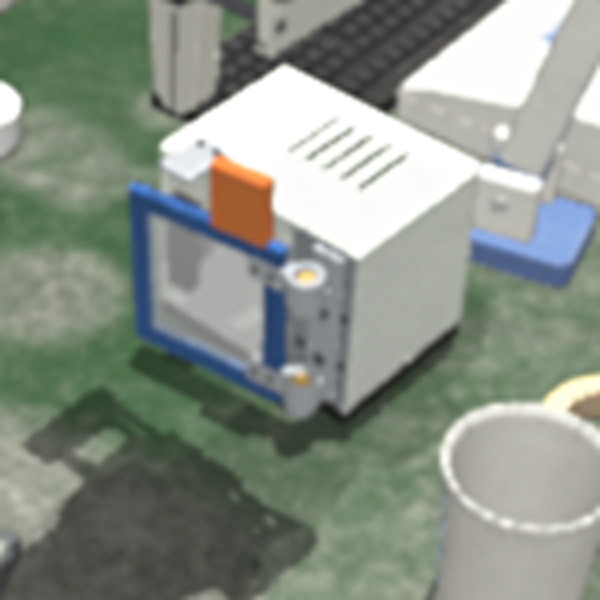

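```bash
cat > v.py <<'E'
from h import *
import cv2,pickle
n=np.array([.990,-.139])
p=np.array(arm.current_tcp_pos()); p[2]=155; arm.line_to(list(p),rot=[180,0,-8],speed=120)
p[:2]+=30*n; print(arm.line_to(list(p),speed=60,threshold=4))
f0=np.array(arm.current_ft_force());print(f0,arm.current_tcp_pos())
p=np.array([608.03,-66.2,155])-np.array([*(3*n),0]); print(arm.line_to(list(p),speed=25,threshold=6)); print(arm.current_ft_force(),arm.current_tcp_pos())
for i in range(9):
    p[:2]+=1*n; h=arm.line_to(list(p),speed=10,threshold=5)
    f=np.array(arm.current_ft_force()); print(h,f,arm.current_tcp_pos(),arm.current_time())
    if f[:2]@n<-4: break
for i in range(5):
    p[:2]-=1*n; arm.line_to(list(p),speed=3); print(arm.current_ft_force(),arm.current_tcp_pos())
c=wristcam(); pickle.dump(c,open("w12.pkl","wb")); cv2.imwrite("pics/w12.png",c["img"][:,:,::-1])
print(arm.current_time())
E
python3 v.py
```

```text
False
[ 0.21 -0.18 -0.06] [593.56 -64.35 154.78]
False
[-0.49  0.41  0.74] [604.99 -65.78 154.91]
False [-0.36 -0.12  0.12] [606.04 -65.92 155.01] 28.9083
False [-0.16 -0.71 -1.01] [607.12 -66.05 154.99] 29.1583
False [ 1.03  0.67 -0.06] [608.11 -66.18 155.01] 29.4083
False [-0.95  0.85 -0.62] [609.1  -66.33 155.01] 29.6583
False [-0.32 -0.08  0.43] [610.09 -66.46 154.99] 29.9083
False [-0.63  0.14 -0.05] [611.06 -66.64 154.99] 30.1583
False [ 0.42 -1.04 -0.34] [612.05 -66.77 154.99] 30.4083
False [0.63 0.21 0.08] [613.03 -66.89 154.96] 30.6583
False [-0.58  0.3   0.3 ] [614.05 -67.06 154.99] 30.9083
[ 0.24 -0.4   0.55] [612.97 -66.88 155.04]
[-0.35 -0.49  0.24] [611.99 -66.72 155.01]
[-0.   -0.17 -0.31] [611.02 -66.63 155.02]
[-0.92  0.41 -1.33] [610.03 -66.48 155.  ]
[-2.06 -0.15 -0.09] [609.01 -66.35 155.  ]
33.375
```

View pics/w12.png

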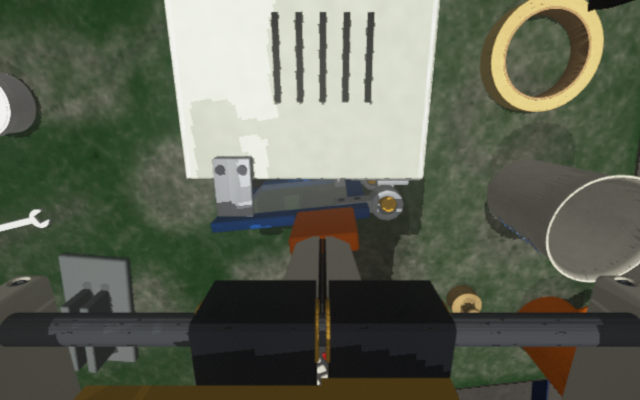

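```bash
cat > x.py <<'E'
from h import *
import cv2,pickle
for n in ("w11","w12"):
    c=pickle.load(open(n+".pkl","rb")); im=c["img"]
    cv2.imwrite(f"pics/{n}z.png",cv2.resize(im[75:265,200:420],(800,690),interpolation=cv2.INTER_CUBIC)[:600,:,::-1])
im=cv2.imread("pics/w10.png"); cv2.imwrite("pics/w10z.png",cv2.resize(im[75:265,200:420],(800,690),interpolation=cv2.INTER_CUBIC)[200:])
im=cv2.imread("pics/w12.png"); cv2.imwrite("pics/w12z.png",cv2.resize(im[75:265,200:420],(800,690),interpolation=cv2.INTER_CUBIC)[200:])
print(arm.current_grip_width(),arm.current_tcp_rot(),arm.current_ft_force(),arm.current_time())
E
python3 x.py
```

```text
-0.05459404306786052 [-180.    0.   -8.] [ 0.4   0.12 -0.71] 33.375
```

View pics/w10z.png

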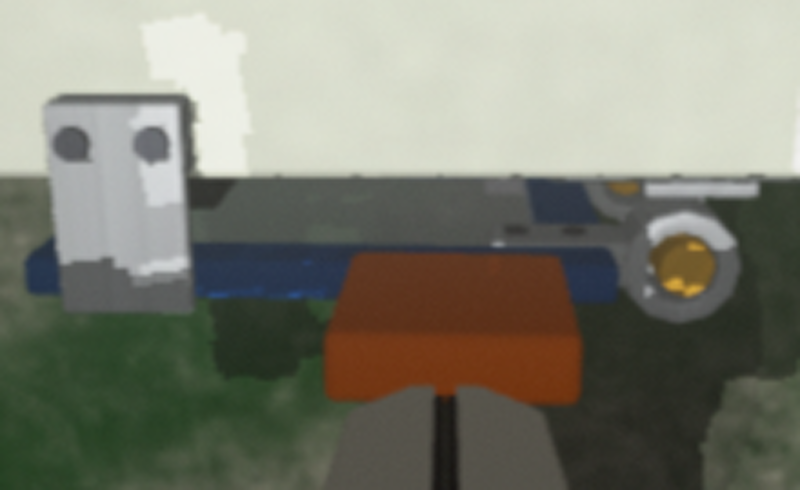

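View pics/w12z.png

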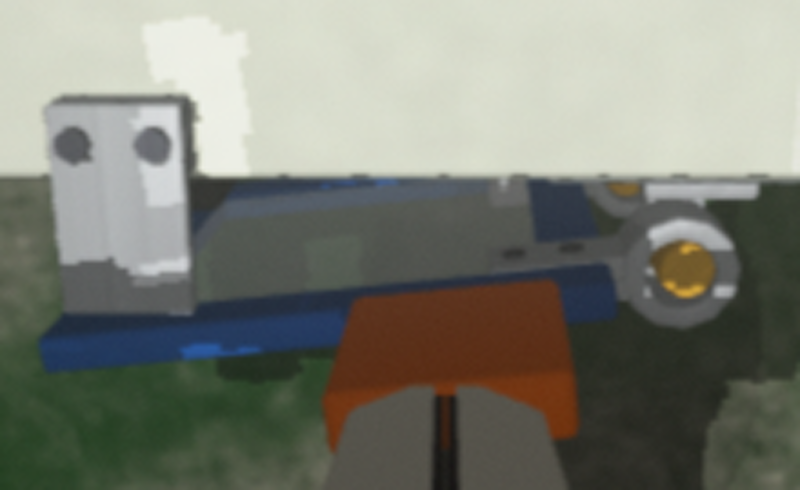

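View pics/w11z.png

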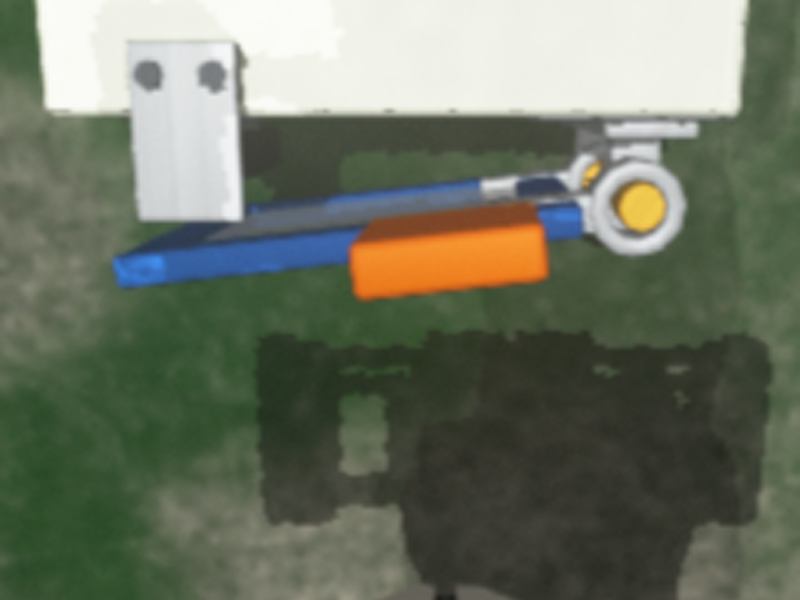

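```bash
cat > y.py <<'E'
from h import *
import pickle
n=np.array([.990,-.139])
for f in("w11","w12"):
    c=pickle.load(open(f+".pkl","rb"))
    P=np.linalg.inv(c["camera_from_world"])[:3,3]; print(f,"cam",P)
    t=np.array(arm.current_tcp_pos()); 
    if f=="w12":
        print("tcp",t,"tcp px",proj(c,t),proj(c,t+[0,0,30]),proj(c,t+[7.4,-1,0]),proj(c,t+[7.4,-1,30]))
        for z in(155,185): print(z,onz(c,(322,236),z))
    # tab px from crop
    off=0 if f=="w11" else 200
    F=lambda x,y:(200+x/3.636-.4,75+(y+off)/3.632-.4)
    k=F(640,208) if f=="w11" else F(684,268)
    K=onz(c,k,128); 
    pts=[(352,268),(546,248)] if f=="w11" else [(330,393),(575,372)]
    A=[onz(c,F(*q),185) for q in pts]
    print("knuckle",K,"tab top front edge",A, "angle",np.degrees(np.arctan2(*(A[0]-A[1])[1::-1])))
E
python3 y.py
```

```text
w11 cam [645.1  -73.19 419.69]
knuckle [ 610.23 -116.26  128.  ] tab top front edge [array([613.25, -49.77, 185.  ]), array([611.82, -88.63, 185.  ])] angle 87.89341536027983
w12 cam [689.93 -79.39 350.54]
tcp [609.02 -66.31 154.99] tcp px [319.67 229.79] [319.25 250.4 ] [319.59 219.1 ] [319.15 238.26]
155 [604.45 -67.2  155.  ]
185 [617.56 -69.07 185.  ]
knuckle [ 611.43 -116.3   128.  ] tab top front edge [array([618.89, -51.42, 185.  ]), array([617.15, -89.04, 185.  ])] angle 87.35877104305575
```

```bash
cat > z.py <<'E'
from h import *
import cv2,pickle
n=np.array([.990,-.139]); t=np.array([.139,.990]); pin=np.array([610.3,-117.5])
P=lambda d,z,L=50:[*(pin+L*t+d*n),z]
p=np.array(arm.current_tcp_pos()); p[2]=200; arm.line_to(list(p),speed=100)
arm.line_to(P(-50,200),speed=120)
arm.line_to(P(-50,134),speed=120)
print(arm.line_to(P(-28,134),speed=60,threshold=5))
d=-28; f0=np.array(arm.current_ft_force()); print(f0)
while d<-4:
    d+=1.5; h=arm.line_to(P(d,134),speed=12,threshold=5)
    f=np.array(arm.current_ft_force())-f0; print(d,h,f,arm.current_time())
    if f[:2]@n<-4.5: break
c=wristcam(); pickle.dump(c,open("w13.pkl","wb")); cv2.imwrite("pics/w13.png",cv2.resize(c["img"][75:265,200:420],(800,690),interpolation=cv2.INTER_CUBIC)[100:,:,::-1])
s=arm.camera("scene"); cv2.imwrite("pics/scene13.png",cv2.resize(s["img"][140:290,290:440],(600,600),interpolation=cv2.INTER_CUBIC)[:,:,::-1])
E
python3 z.py
```

```text
False
[-0.47  0.74  0.23]
-26.5 False [ 0.44 -0.72 -0.17] 35.9667
-25.0 False [ 0.5  -0.89  0.52] 36.2417
-23.5 False [ 0.7  -1.76 -0.91] 36.5167
-22.0 False [-0.   -0.93  0.95] 36.7917
-20.5 False [ 0.97 -0.86  0.65] 37.0667
-19.0 False [ 0.51 -1.82 -0.55] 37.3417
-17.5 False [-0.11 -0.49 -0.66] 37.6167
-16.0 False [ 0.64 -0.26  0.07] 37.8917
-14.5 False [ 0.75 -0.34  0.02] 38.1667
-13.0 False [-0.46 -0.24  0.83] 38.4417
-11.5 True [-0.25 -0.97  0.04] 38.65
-10.0 True [ 0.08 -0.23  0.5 ] 38.9083
-8.5 True [-0.28 -0.52 -0.32] 39.2167
-7.0 True [-0.12 -1.   -0.55] 39.5583
-5.5 True [ 0.1  -0.56  0.24] 39.9333
-4.0 True [ 0.67 -0.21 -0.34] 40.3417
```

View pics/w13.png

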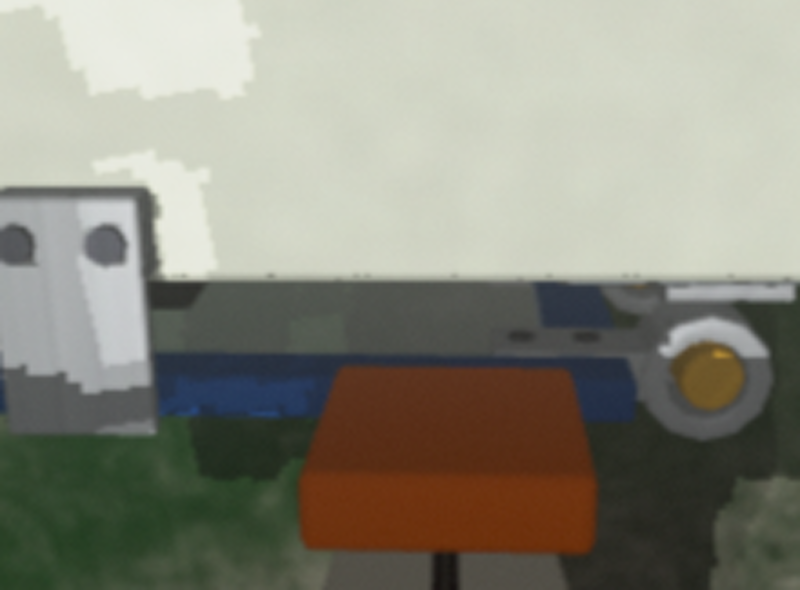

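View pics/scene13.png

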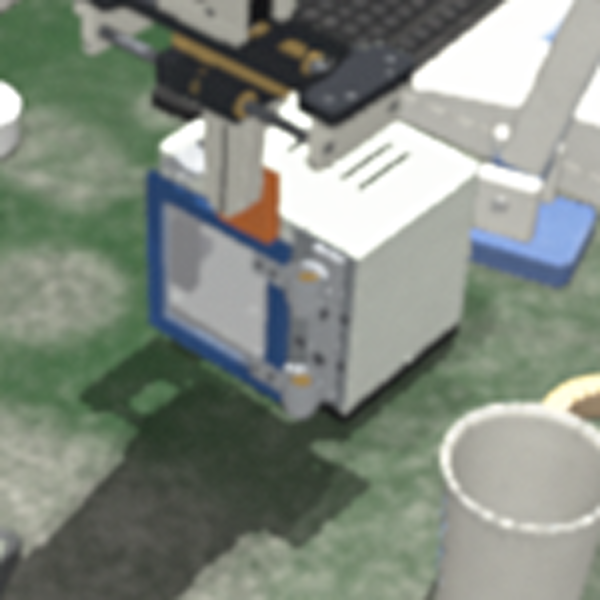

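```bash
cat > aa.py <<'E'
from h import *
import cv2,pickle
n=np.array([.990,-.139])
p=np.array(arm.current_tcp_pos()); print(p)
p[:2]-=4*n; arm.line_to(list(p),speed=5); print(arm.current_ft_force())
p[:2]-=45*n; arm.line_to(list(p),speed=80)
p[2]=225; arm.line_to(list(p),speed=150)
arm.pause(.3)
c=wristcam(); pickle.dump(c,open("w14.pkl","wb")); cv2.imwrite("pics/w14.png",cv2.resize(c["img"][75:240,200:420],(800,600),interpolation=cv2.INTER_CUBIC)[:,:,::-1])
s=arm.camera("scene"); cv2.imwrite("pics/scene14.png",cv2.resize(s["img"][140:290,290:440],(600,600),interpolation=cv2.INTER_CUBIC)[:,:,::-1])
print(arm.current_time(),arm.current_tcp_pos())
E
python3 aa.py
```

```text
[602.78 -66.15 130.57]
[-0.05  0.89 -0.52]
43.2333 [554.14 -59.38 224.62]
```

View pics/w14.png

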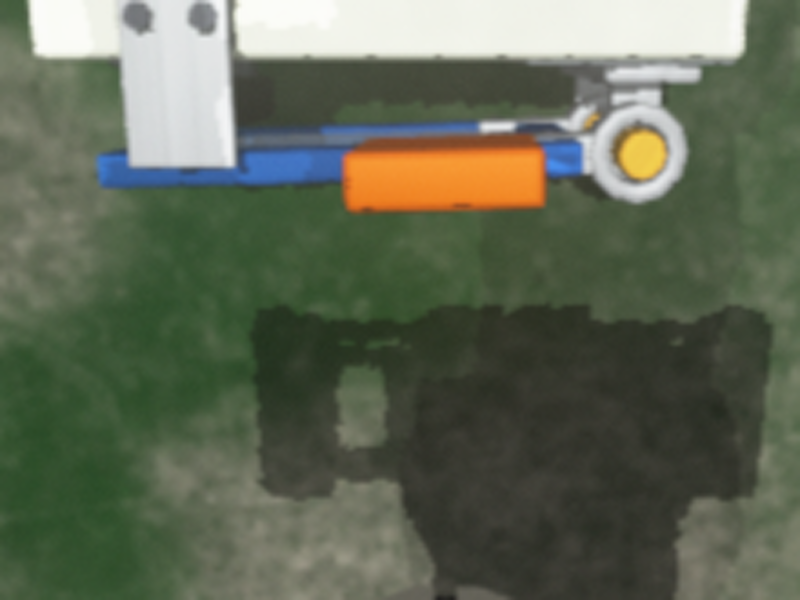

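View pics/scene14.png

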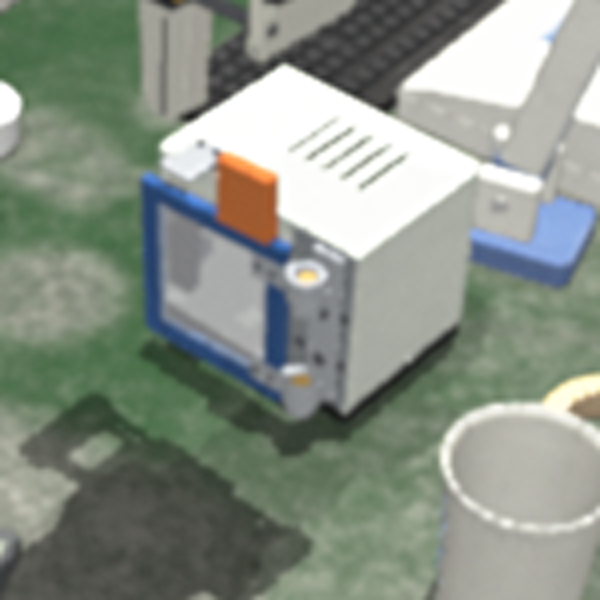

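```bash
python3 -c "
from station import arm
print(arm.current_ft_force(),arm.current_time()); arm.close_job()"
```

```text
[ 0.51846257 -0.07058865  0.12124066] 43.2333
the job is handed in; nothing more can be done
```

The door is hung on both pins and shut, and I handed the job in at 43.2 s of the 61 s allowed. `close_job` reports no verdict, so success rests on my own checks below.

- **Hanging:** I lifted the door from its stand by the tab and lined the upper knuckle up with its pin through the bore, using the wrist camera. I lowered it with the door about 90° open. It went down freely to within 0.5 mm of the expected seated height, and the wrist force at the stop was about 10 N. Pictures after release showed it hanging on both pins while still open.
- **Shutting, first tries:** My first push, at a tool height of 155 mm, caught only the top edge of the tab, and the door ended about 6° open. A second push at that height slid over the tab and also left it ajar.
- **Shutting, final:** I pushed again 20 mm lower in small steps, each stopping at a 5 N force change, and backed off slowly. During those steps the force readings had already dropped back to about 0 by the time I read them. So "against the stop" comes from the pictures and the triggered stops, not from a force reading.

**Last checks:** in the final wrist and scene pictures the door is parallel to the cabinet front to about 1–2°. The pin tips show in both knuckles, the gripper is clear, and the wrist force is about 0.5 N. Contact force between door and cabinet could not be read directly; the wrist readings I took never showed more than about 10 N. I did not measure the bystanders again at the end. The beaker looked untouched in the last picture, and the robot did not go near the tin or the weight.

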